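# Arm the cart launcher on the dynamics track

## Task

Get the dynamics cart ready for a launch: take the wooden friction block off the track and set it down, same way up, flat on the floor of the shallow white accessory tray beside the bar weight, then push the cart along its track against the launcher's spring plunger until its nose bears firmly on the launcher's two bumper pads, and keep holding it there. The program finishes while the cart is still held pressed against the launcher, pushed firmly home but without undue force. Keep the cart on its wheels on the track, and leave everything else on the bench where it is.

Things in the scene. Friction and masses are not known exactly. Their poses are not given: they have to be found in the camera images.
- track: Straight aluminium dynamics track lying on the bench, 1200 mm long, 106 mm wide, fixed. Origin on the bench under its middle; its x runs along the track towards the launcher, z up. The flat deck on which the cart rolls is 32 mm above the bench; a 6 mm high lip runs along each side (between 45.5 and 53 mm either side of the centre line, its top 38 mm above the bench). A grey motion sensor stands on its -x end (from x = -595 to -545 mm, 127 mm high).
- launcher: Aluminium cart launcher clamped on the track, fixed: base 90 mm long, upright bracket 90 mm wide reaching 60 mm above the deck, with a steel barrel behind it. Origin on the deck under the middle of its base; its x runs along the track away from the cart. A black-capped sprung plunger (cap 22 mm in diameter, on the track's centre line, 30 mm above the deck) stands out of the bracket towards the cart.
- launcher_stop (a point): Point on the plunger's axis in the plane of the outer faces of the two black rubber bumper pads (each 22 mm wide, 28 mm high, centred 28 mm either side of the plunger, 30 mm above the deck). This plane is the hard stop for the cart's nose. Same axes as launcher (x away from the cart).
- plunger (a joint): How far the plunger is pressed in, in m: 0 = fully out, its cap standing 30 mm out of the pad plane towards the cart; 0.030 = cap flush with the pad plane, where the cart meets the pads. The spring pushes back with 2 N at 0, growing evenly to 8 N at 0.030; let go, it throws the cart back.
- cart: Four-wheeled dynamics cart, grey with black end caps, standing on the track: 165 mm long, 76 mm wide over the caps (wheels 87 mm), 50 mm high, 0.45 to 0.7 kg, rolls very easily. Origin on the deck under its middle; x points forward along the track to the launcher, z up. Its end caps are flat upright faces from 10 to 50 mm above the deck.
- cart_nose (a point): Centre of the cart's front face (the end towards the launcher), 82.5 mm ahead of the cart's origin and 30 mm above the deck.
- cart_tail (a point): Centre of the cart's rear face (the end away from the launcher), 82.5 mm behind the cart's origin and 30 mm above the deck. Free track lies behind it.
- friction_block: Plain light wooden block, 80 mm (its x) by 45 mm (its y) by 40 mm high, about 90 g, with a small brass screw eye on its +x end reaching 15 mm farther; stands on the track deck between the cart and the launcher at some yaw. Origin at the centre of its underside.
- tray: Open white plastic accessory tray, fixed, 130 mm (its x) by 230 mm (its y), 40 mm high, walls and floor 3 mm. Origin at the centre of its underside.
- bar_weight: Steel bar weight, 105 x 36 x 9 mm, lying across the tray's floor near the tray's +y end. Origin at the centre of its underside. Not to be disturbed; the rest of the tray's floor is free.
- tape_roll: Roll of masking tape lying flat, 96 mm across, 24 mm high. Bystander.
- ruler: Wooden ruler lying beyond the track, 500 x 28 x 6 mm, origin at its middle, long along its x. Bystander.
- cup_stack: Stack of white foam cups, 77 mm across, 132 mm high, origin at the centre of its foot. Bystander.
- hooked_weight: Small brass hooked weight standing beyond the track, 32 mm across, 71 mm high with its hook. Bystander.
- lidded_tub: Black food tub with a clear lid, 178 x 128 x 60 mm. Bystander.
Mind the look-alikes: they are no part of the job. Leave any red look-alike of the cart alone. What is shaped like the friction_block but green is not meant.

How it is judged:
By the outcome, as a careful person would: the job done as asked, in the order asked, and still so for the second after the job is handed in, while the arm keeps its last pose, push and grip.
It also fails if it takes over 67 s, if anything falls off the work surface, if the arm or the gripper's body presses on something with over 40 N, if the wrist force passes 120 N, or if a joint passes its speed limit or range.

## Robot

A 6-joint arm with a two-finger parallel gripper is mounted at the origin on the work surface. World frame = base frame: x ahead of the robot, y to its left, z up, the work surface at z = 0. Lengths are in mm, angles in rad, forces in N, time in s.
With the tool pointing down it reaches from about 350 to 975 mm from the base axis. Payload 7.1 kg.
Tool frame: the origin (TCP) lies midway between the tips of the shut fingers; the grasp point (between the pads) lies 19 mm behind it; z points along the fingers, y is the line along which they close (so a half turn about z gives the same grasp; the last joint's range is limited). The gripper opens to 88 mm and grips with 3 to 60 N. Pads are 20 mm wide; open, the fingers measure 115 mm over their backs; the gripper's body (75 mm by 178 mm) begins 61 mm behind the grasp point.
Start: joints at [1.327, 0.423, 1.63, -0, 1.089, -0.019], TCP at [139.288, 609.264, 188.675] pointing down, gripper open.
Joint ranges: [-3, 3], [-0.9, 2.11], [0.09, 2.58], [-1.31, 4.45], [0.11, 2.69], [-2.54, 2.54]. Speed limits (rad/s): [2.39, 2.39, 3.01, 3.14, 3.14, 3.14].

## Interface

Orientations are given as a rotation vector (axis times angle).
In Python, from workcell import ctrl gives the robot as it stands. The module is installed in compiled form; this text tells all that it offers.
- The arm moves only by the tool servo_tool, never from a script. Its argument "increments" is a list of rows, each a list of 7 numbers: the shift along the world's x, y, z in cm, then the turn, a rotation vector about the world's x, y, z in degrees, then the opening, from -1 (shut) to 1 (fully open). A call has 1 to 20 rows; each row is the pose to reach, as a shift and turn from the pose commanded when the call began; what a row does not reach only later rows make up. A row lasts 1/12 s, in which the tool goes at most 41.7 mm and 7.16 degrees, less where a joint would pass 70% of its speed; a pose out of reach is approached as far as the arm can. A call with a gripper value outside its range is refused whole. The fingers move at their own pace and stop on an object; the grip force is fixed at half the most. Time passes only in rows, so rows that repeat a pose let the fingers close. It gives the time, the measured TCP pose, the force, the opening and the grip force at its end, in the units of the state.
- ctrl.get_obs(): the state, without advancing time (a new reading comes with each control period).
- ctrl.get_image(name): name is "side" or "top"; returns a dict with "image" (480x640x3 uint8, red, green, blue), "fx", "fy", "cx", "cy" (pixels), "k1" (the pictures are not rectified: a ray, as slopes to the right and down, at radius r is drawn at 1 + k1 r^2 times it, then the intrinsics apply), "extrinsics" (4x4, takes a point from camera to world coordinates). Camera axes: x right, y up, looking along -z (the intrinsics and any distortion apply to the point x, -y, -z); pixel columns grow to the right and rows downward; lengths in mm; the calibration is good to about 2 mm. A picture is of the moment at which its call begins. There is no depth.
- ctrl.close_job(): hands the job in; it is judged then, once.
The state is a dict: "t": time; "qpos": joint angles; "qvel": joint speeds; "joint_torque": joint torques, N m; "ee_pos": TCP position; "orientation": TCP orientation; "ft_force": force on the tool from outside, world axes, zero at the start; "moment": the same for the moment, N m; "width": finger opening in mm; "grasp_force": force on a finger pad.
Only numpy, scipy, OpenCV 4.12 (cv2) and the standard library are available. Lean on these libraries where they do the work, as an engineer would, in place of code of your own. Each camera call takes 0.05 s, during which the arm holds its last target. There are 200 camera calls.

## Working session

There is one attempt and no reset: what is moved stays moved. The work goes in short steps, Python scripts to look and compute and a tool call to move; the robot and the scene stay as the last step left them, time stands still between calls to the robot, and variables do not carry over. Pictures are saved under pics/ and viewed, at most 10 in all, crops included, and the job is handed in when it is done.

Besides the shell and the picture viewer there is one more tool, called by a JSON object that holds its "method" and its "body", one argument or row to a line. servo_tool: Moves the arm, as the interface text tells. Its arguments: {"type":"object","properties":{"increments":{"type":"array","items":{"type":"array","items":{"type":"number"}}}},"required":["increments"]}

```bash
mkdir -p pics
python3 - <<'E'
from workcell import ctrl
import cv2,numpy as np
for n in("top","side"):
    d=ctrl.get_image(n); cv2.imwrite(f"pics/{n}0.png",d["image"][:,:,::-1])
    print(n,d["fx"],d["fy"],d["cx"],d["cy"],d["k1"]);print(np.round(d["extrinsics"],3).tolist())
o=ctrl.get_obs();print({k:np.round(v,3).tolist() for k,v in o.items()})
E
```

```text
top 521.7145640054493 521.7145640054493 329.4238228100958 242.38244535074887 -0.08655284691292722
[[0.111, 0.969, -0.223, 228.865], [-0.994, 0.109, -0.021, -27.713], [0.004, 0.224, 0.975, 1210.658], [0.0, 0.0, 0.0, 1.0]]
side 518.6172637893252 518.6172637893252 319.49650984004785 247.83743753552343 -0.13905761884721382
[[0.729, 0.43, -0.532, -217.825], [-0.684, 0.455, -0.57, -792.782], [-0.003, 0.78, 0.626, 932.628], [0.0, 0.0, 0.0, 1.0]]
{'t': 0.1, 'qpos': [1.327, 0.424, 1.631, -0.0, 1.089, -0.019], 'qvel': [-0.0, -0.001, -0.002, -0.001, -0.002, -0.002], 'joint_torque': [0.0, -54.561, -27.433, 0.064, 0.019, -0.0], 'ee_pos': [139.17, 608.748, 187.98], 'orientation': [-0.352, -3.122, 0.002], 'ft_force': [0.346, -0.001, 1.189], 'moment': [-0.02, 0.005, 0.03], 'grasp_force': 0.0, 'width': 87.728}
```

View pics/top0.png

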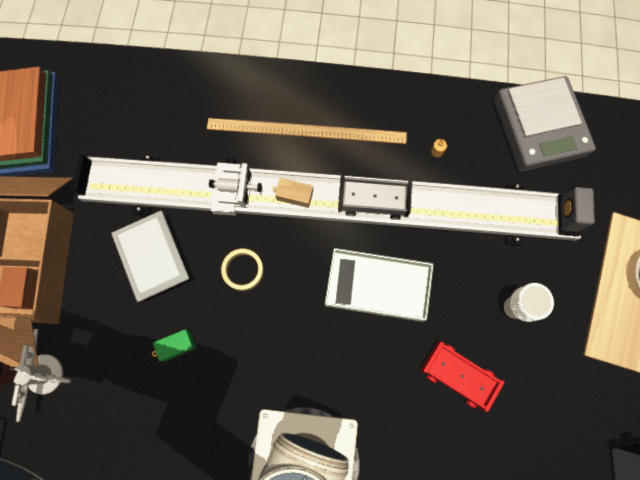

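View pics/side0.png

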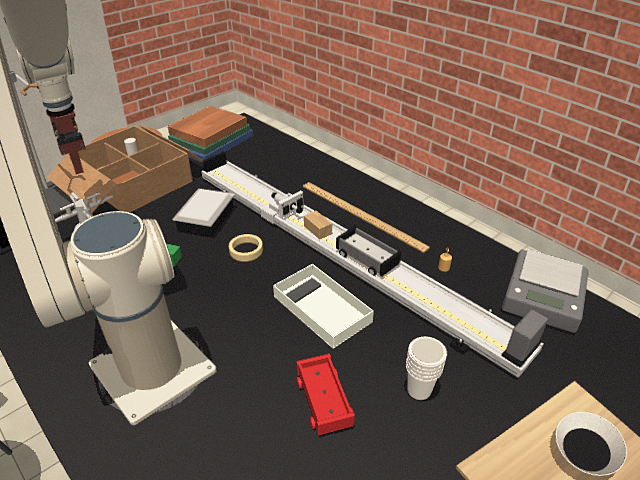

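The top view shows the launcher at about (230,187), the wooden block at (294,191), the grey cart at (375,195) and the tray at (380,285) with the bar at (345,282). The red cart at (463,376) and the green block at (174,345) are decoys. The side view agrees. Next I'll zoom in and measure.

```bash
cat > h.py <<'E'
from workcell import ctrl
import cv2,numpy as np
def pt(d,uv,z):
    uv=np.atleast_2d(np.asarray(uv,float)); K=np.array([[d["fx"],0,d["cx"]],[0,d["fy"],d["cy"]],[0,0,1]])
    n=cv2.undistortPoints(uv[:,None],K,np.array([d["k1"],0,0,0,0.]),None,None)[:,0]
    E=d["extrinsics"]; r=np.c_[n[:,0],-n[:,1],-np.ones(len(n))]@E[:3,:3].T
    return E[:3,3]+r*((z-E[2,3])/r[:,2])[:,None]
def rect(d,mask,z):
    c=max(cv2.findContours(mask,cv2.RETR_EXTERNAL,cv2.CHAIN_APPROX_NONE)[0],key=cv2.contourArea)[:,0]
    p=pt(d,c,z)[:,:2]; r=cv2.minAreaRect(p.astype(np.float32)); return c,r
def hsv(d): return cv2.cvtColor(d["image"],cv2.COLOR_RGB2HSV)
def roi(m,x0,x1,y0,y1):
    o=np.zeros_like(m);o[y0:y1,x0:x1]=m[y0:y1,x0:x1];return o
E
python3 - <<'E'
from h import *
d=ctrl.get_image("top");im=d["image"]
c=cv2.resize(im[145:335,200:460,::-1],None,fx=3,fy=3,interpolation=cv2.INTER_CUBIC);cv2.imwrite("pics/top_crop.png",c)
s=ctrl.get_image("side");c=cv2.resize(s["image"][180:350,250:450,::-1],None,fx=3.5,fy=3.5,interpolation=cv2.INTER_CUBIC);cv2.imwrite("pics/side_crop.png",c)
h=hsv(d)
for y,x in((191,294),(195,300),(186,290),(200,290),(285,400),(320,400),(282,345),(195,375)):print((x,y),h[y,x],end=' ')
E
```

```text
(294, 191) [ 18 114 228] (300, 195) [ 18 112 233] (290, 186) [ 18 116 222] (290, 200) [ 16 120 106] (400, 285) [ 34   7 251] (400, 320) [ 8 29 35] (345, 282) [ 15  26 100] (375, 195) [ 20  27 113]
```

View pics/top_crop.png

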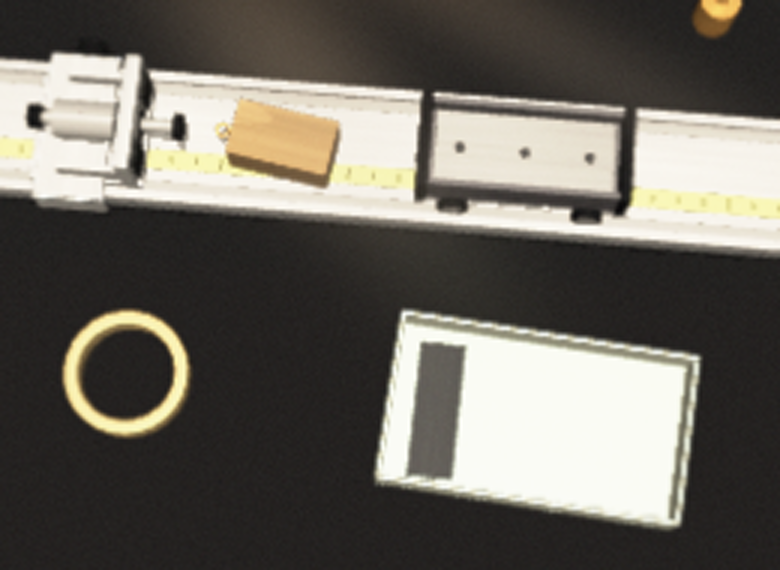

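View pics/side_crop.png

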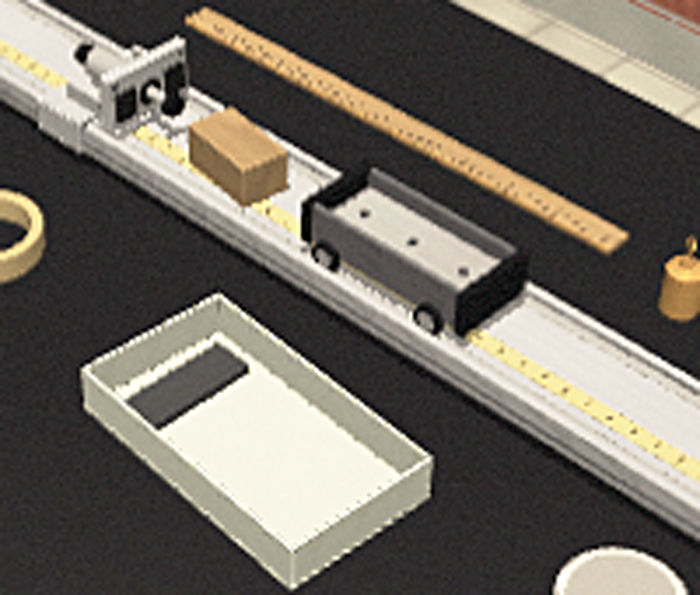

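Run:
```python
from h import *
np.set_printoptions(precision=1,suppress=True)
d=ctrl.get_image("top");H=hsv(d);s=ctrl.get_image("side");S=hsv(s)
def cv(cr): return [200+(cr[0]+.5)/3-.5,145+(cr[1]+.5)/3-.5]
def cs(cr): return [250+(cr[0]+.5)/3.5-.5,180+(cr[1]+.5)/3.5-.5]
def show(n,r): print(n,np.array(r[0]),np.array(r[1]),r[2], cv2.boxPoints(r).round(1).tolist())
m=roi(cv2.inRange(H,(10,80,190),(25,200,255)),265,320,170,215)
c,r=rect(d,m,72);show("block",r)
m=roi(cv2.inRange(S,(10,60,140),(25,255,255)),300,335,205,245)
print(len(np.argwhere(m)))
m=roi(cv2.inRange(H,(0,0,150),(180,60,255)),322,437,243,325)
c,r=rect(d,m,40);show("tray rim",r)
m=roi(cv2.inRange(H,(0,0,40),(180,80,150)),334,358,256,306)
c,r=rect(d,m,12);show("bar",r)
P=lambda l,z:print(pt(d,[cv(q) for q in l],z)[:,:2].tolist())
print("cart top corners z82 (front L,R ; rear L,R)");P([(431,93),(415,197),(637,109),(621,213)],82)
print("side");print(pt(s,[cs(q) for q in[(306,195),(375,170),(459,284),(527,247)]],82)[:,:2])
print("side block top corners");print(pt(s,[cs(q) for q in[(231,107),(287,152),(242,173),(189,136)]],72)[:,:2])
print("plunger cap, pads z62");P([(186,127),(148,85),(143,172)],62)
print("track lips outer z38");P([(0,60),(780,118),(0,192),(780,250)],38)
```

```text
block [600.9  98.2] [89.3 48.2] 82.60431671142578 [[571.2999877929688, 57.0], [619.0999755859375, 50.79999923706055], [630.5999755859375, 139.39999389648438], [582.7999877929688, 145.60000610351562]]
334
tray rim [ 413.6 -125.2] [230.8 132.9] 87.35042572021484 [[341.8999938964844, -237.39999389648438], [474.6000061035156, -243.60000610351562], [485.29998779296875, -13.100000381469727], [352.6000061035156, -6.900000095367432]]
bar [414.9 -47.5] [105.3  34. ] 0.009403805248439312 [[362.20001220703125, -30.5], [362.20001220703125, -64.5], [467.5, -64.5], [467.5, -30.5]]
cart top corners z82 (front L,R ; rear L,R)
[[646.2524637044629, -17.380350978323257], [562.6333474536214, -14.10559492800559], [651.415167822278, -175.0813709310499], [567.6939501827783, -169.15654038544037]]
side
[[ 577.   -11. ]
 [ 639.3  -25.3]
 [ 583.  -163.3]
 [ 652.1 -169.9]]
side block top corners
[[626.  127.1]
 [615.4  49.3]
 [569.7  53.5]
 [572.9 120.1]]
plunger cap, pads z62
[[604.8560805175888, 168.15658823450946], [635.7580918422798, 202.58687630267926], [565.157498770882, 195.9138740905314]]
track lips outer z38
[[652.4960409573793, 329.07267925077406], [673.7102624454947, -295.0418027471983], [543.625656503745, 310.1910576751696], [565.2446280415093, -300.7040089393734]]
```

Run:
```python
from h import *
np.set_printoptions(precision=1,suppress=True)
d=ctrl.get_image("top");im=cv2.resize(d["image"],None,fx=4,fy=4,interpolation=cv2.INTER_CUBIC);H=cv2.cvtColor(im,cv2.COLOR_RGB2HSV)
def go(n,lo,hi,b,z,k):
    m=roi(cv2.inRange(H,lo,hi),*[4*v for v in b]); m=cv2.morphologyEx(m,cv2.MORPH_OPEN,np.ones((k,k),np.uint8))
    c=max(cv2.findContours(m,0,cv2.CHAIN_APPROX_NONE)[0],key=cv2.contourArea)[:,0]
    r=cv2.minAreaRect(pt(d,(c+.5)/4-.5,z)[:,:2].astype(np.float32))
    print(n,np.array(r[0]),np.array(r[1]),round(r[2],2))
    return m
m1=go("block",(10,80,185),(25,200,255),(265,320,170,215),72,31)
m2=go("bar",(0,0,40),(180,80,150),(336,358,256,306),12,9)
m3=go("trayrim",(0,0,150),(180,60,255),(322,437,243,325),40,5)
go("floor",(20,0,245),(180,12,255),(352,437,243,325),3,9)
o=im.copy()
for m in(m1,m2,m3): cv2.drawContours(o,cv2.findContours(m,0,2)[0],-1,(255,0,255),1)
cv2.imwrite("pics/mask.png",cv2.resize(o[640:1320,1000:1780,::-1],None,fx=.87,fy=.87))
```

```text
block [602.4  93.8] [81.2 44. ] 82.64
bar [415.  -47.7] [ 34.2 104.9] 89.91
trayrim [ 413.6 -125. ] [231.7 133.2] 87.32
floor [ 414.2 -144.6] [180.8 121.3] 87.18
```

View pics/mask.png

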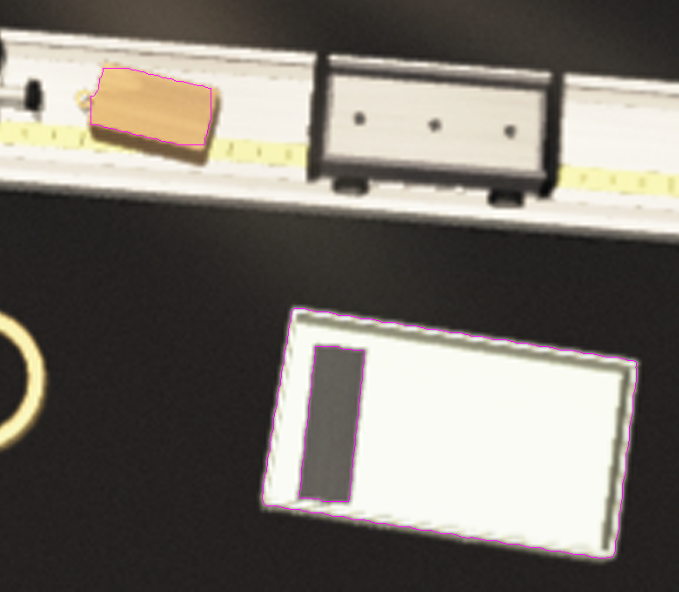

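The mask follows the block's top face cleanly: centre about (602, 94), yaw about 82.6°. The tray is at (414, -125) with yaw 87.3°, and the bar is at (415, -48). I'll move above the block now.

{"method": "servo_tool", "body": {
  "increments": [
    [46.3, -51.5, -5, 0, 0, -84.5, 1],
    [46.3, -51.5, -5, 0, 0, -84.5, 1],
    [46.3, -51.5, -5, 0, 0, -84.5, 1],
    [46.3, -51.5, -5, 0, 0, -84.5, 1],
    [46.3, -51.5, -5, 0, 0, -84.5, 1],
    [46.3, -51.5, -5, 0, 0, -84.5, 1],
    [46.3, -51.5, -5, 0, 0, -84.5, 1],
    [46.3, -51.5, -5, 0, 0, -84.5, 1],
    [46.3, -51.5, -5, 0, 0, -84.5, 1],
    [46.3, -51.5, -5, 0, 0, -84.5, 1],
    [46.3, -51.5, -5, 0, 0, -84.5, 1],
    [46.3, -51.5, -5, 0, 0, -84.5, 1],
    [46.3, -51.5, -5, 0, 0, -84.5, 1],
    [46.3, -51.5, -5, 0, 0, -84.5, 1],
    [46.3, -51.5, -5, 0, 0, -84.5, 1],
    [46.3, -51.5, -5, 0, 0, -84.5, 1],
    [46.3, -51.5, -5, 0, 0, -84.5, 1],
    [46.3, -51.5, -5, 0, 0, -84.5, 1],
    [46.3, -51.5, -5, 0, 0, -84.5, 1],
    [46.3, -51.5, -5, 0, 0, -84.5, 1]
  ]
}}

```text
t: 2.02
ee_pos: [601.5, 94.6, 138.4]
orientation: [-2.359, -2.073, 0.001]
ft_force: [0.3, -0.0, 0.9]
width: 87.7
grasp_force: 0.0
```

{"method": "servo_tool", "body": {
  "increments": [
    [0, 0, -3, 0, 0, 0, 1],
    [0, 0, -6, 0, 0, 0, 1],
    [0, 0, -8, 0, 0, 0, 1],
    [0, 0, -9.1, 0, 0, 0, 1],
    [0, 0, -9.1, 0, 0, 0, 1],
    [0, 0, -9.1, 0, 0, 0, 1],
    [0, 0, -9.1, 0, 0, 0, -0.5],
    [0, 0, -9.1, 0, 0, 0, -0.5],
    [0, 0, -9.1, 0, 0, 0, -0.5],
    [0, 0, -9.1, 0, 0, 0, -0.5],
    [0, 0, -9.1, 0, 0, 0, -0.5],
    [0, 0, -9.1, 0, 0, 0, -0.5],
    [0, 0, -9.1, 0, 0, 0, -0.5],
    [0, 0, -9.1, 0, 0, 0, -0.5],
    [0, 0, -9.1, 0, 0, 0, -0.5],
    [0, 0, -9.1, 0, 0, 0, -0.5]
  ]
}}

```text
t: 3.35
ee_pos: [602.3, 94.2, 47.6]
orientation: [-2.36, -2.074, 0.0]
ft_force: [0.1, 0.4, -0.2]
width: 24.8
grasp_force: 0.0
```

Run:
```python
from h import *
d=ctrl.get_image("top");s=ctrl.get_image("side")
a=cv2.resize(d["image"][140:260,230:360],(390,360));b=cv2.resize(s["image"][180:300,260:390],(390,360))
cv2.imwrite("pics/g1.png",np.hstack([a,b])[:,:,::-1]);o=ctrl.get_obs();print(o["width"],o["grasp_force"],o["t"])
```

```text
22.01149455997783 0.0 3.45
```

View pics/g1.png

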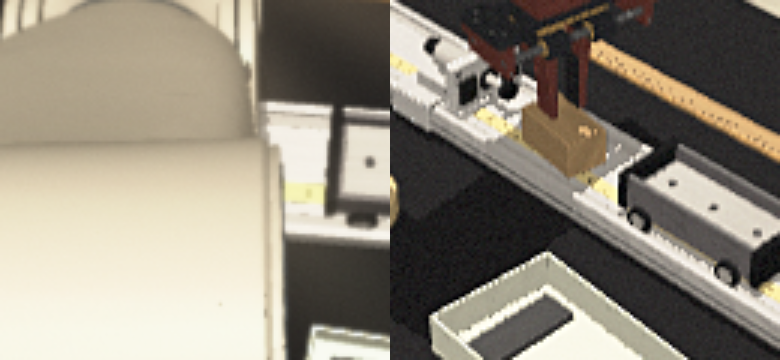

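The side view shows the shut fingers at panel (548–578, 118), meeting the block's top edge. They don't appear to straddle it. I'll project the TCP into both views and check the offset.

```bash
cat >> h.py <<'E'
def proj(d,P):
    E=d["extrinsics"]; q=(np.atleast_2d(P)-E[:3,3])@E[:3,:3]; q=q*[1,-1,-1]
    K=np.array([[d["fx"],0,d["cx"]],[0,d["fy"],d["cy"]],[0,0,1]])
    return cv2.projectPoints(q,np.zeros(3),np.zeros(3),K,np.array([d["k1"],0,0,0,0.]))[0][:,0]
E
python3 - <<'E'
from h import *
np.set_printoptions(precision=1,suppress=True)
s=ctrl.get_image("side");H=hsv(s)
p=ctrl.get_obs()["ee_pos"]
P=lambda q:(proj(s,q)-[260,180])*3+[390,0]
print("tcp,tcp+40",P([p,p+[0,0,40]]))
yaw=np.deg2rad(82.6);ex=np.array([np.cos(yaw),np.sin(yaw),0]);ey=np.array([-ex[1],ex[0],0]);c=np.array([602,94,72])
print("blk top corners",P([c+a*40*ex+b*22.5*ey for a,b in((1,1),(1,-1),(-1,-1),(-1,1))]))
o=cv2.resize(s["image"][190:260,280:350],None,fx=8,fy=8,interpolation=cv2.INTER_CUBIC)[:,:,::-1].copy()
for q in [c+a*40*ex+b*22.5*ey-[0,0,z] for a,b in((1,1),(1,-1),(-1,-1),(-1,1)) for z in(0,40)]+[p]:
    u=(proj(s,q)[0]-[280,190]+.5)*8; cv2.circle(o,tuple(int(v) for v in u),4,(255,0,255),1)
cv2.imwrite("pics/g2.png",o)
E
```

```text
tcp,tcp+40 [[562.2 135.3]
 [562.  101.2]]
blk top corners [[518.8 103.3]
 [556.9  87.7]
 [606.2 126.6]
 [567.4 143.3]]
```

View pics/g2.png

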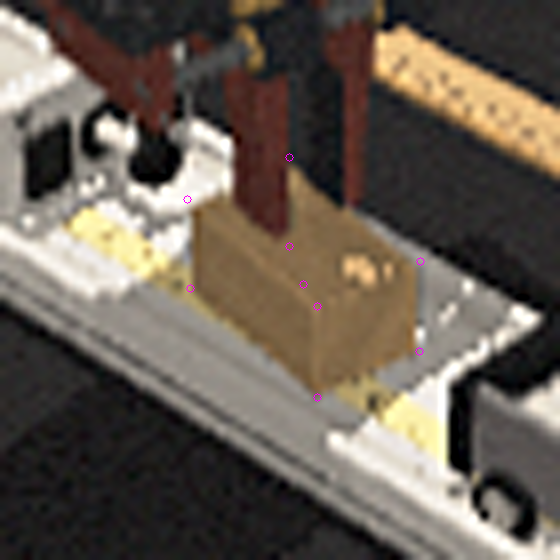

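{"method": "servo_tool", "body": {
  "increments": [
    [0, 0, 0, 0, 0, 0, -0.5],
    [0, 0, 1.5, 0, 0, 0, -0.5],
    [0, 0, 3, 0, 0, 0, -0.5],
    [0, 0, 5, 0, 0, 0, -0.5],
    [0, 0, 6, 0, 0, 0, -0.5],
    [0, 0, 6, 0, 0, 0, -0.5],
    [0, 0, 6, 0, 0, 0, -0.5]
  ]
}}

```text
t: 4.08
ee_pos: [602.5, 94.3, 107.9]
orientation: [2.359, 2.073, 0.001]
ft_force: [-0.6, -0.8, 0.6]
width: 22.1
grasp_force: 0.0
```

Run:
```python
from h import *
s=ctrl.get_image("side");ob=ctrl.get_obs();p=ob["ee_pos"];print(p,ob["orientation"],ob["width"],ob["ft_force"])
R,_=cv2.Rodrigues(np.array(ob["orientation"]));y=R[:,1]
x0,y0,k=270,150,6
o=cv2.resize(s["image"][y0:y0+95,x0:x0+90],None,fx=k,fy=k,interpolation=cv2.INTER_CUBIC)[:,:,::-1].copy()
for b in(-11,11):
  for dz,col in((0,(255,0,255)),(25,(0,255,255)),(80,(0,255,0))):
    u=(proj(s,p+b*y+[0,0,dz])[0]-[x0,y0]+.5)*k; cv2.circle(o,tuple(int(v) for v in u),4,col,1)
cv2.imwrite("pics/g3.png",o)
```

```text
[601.87928859  94.20226491 107.119461  ] [-2.35957497e+00 -2.07368505e+00  6.99907545e-04] 22.15902206131677 [-0.0159997  -0.23352535 -1.47290075]
```

View pics/g3.png

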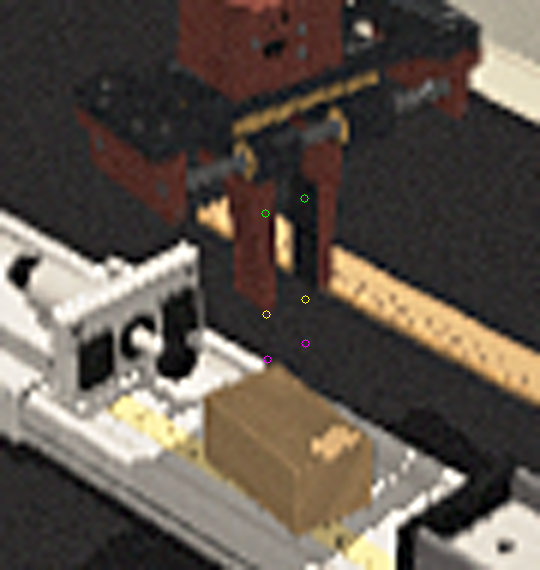

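The view shows the finger tips at about (260,305) and (310,285), roughly 30–35 mm higher than the reported TCP (magenta). So the reported z reads low relative to the real tips, and the fingers closed above the block. The block hasn't moved, so I'll open and go lower.

{"method": "servo_tool", "body": {
  "increments": [
    [0, 0, 0, 0, 0, 0, 1],
    [0, 0, 0, 0, 0, 0, 1],
    [0, 0, 0, 0, 0, 0, 1],
    [0, 0, 0, 0, 0, 0, 1],
    [0, 0, 0, 0, 0, 0, 1],
    [0, 0, 0, 0, 0, 0, 1],
    [0, 0, -2, 0, 0, 0, 1],
    [0, 0, -4, 0, 0, 0, 1],
    [0, 0, -5, 0, 0, 0, 1],
    [0, 0, -6, 0, 0, 0, 1],
    [0, 0, -7, 0, 0, 0, 1],
    [0, 0, -8, 0, 0, 0, 1],
    [0, 0, -8.5, 0, 0, 0, 1],
    [0, 0, -8.5, 0, 0, 0, 1],
    [0, 0, -8.5, 0, 0, 0, 1]
  ]
}}

```text
t: 5.38
ee_pos: [602.3, 94.3, 22.6]
orientation: [-2.36, -2.074, 0.0]
ft_force: [0.8, -0.1, -0.5]
width: 88.3
grasp_force: 0.0
```

{"method": "servo_tool", "body": {
  "increments": [
    [0, 0, -0.5, 0, 0, 0, 1],
    [0, 0, -0.5, 0, 0, 0, -0.6],
    [0, 0, -0.5, 0, 0, 0, -0.6],
    [0, 0, -0.5, 0, 0, 0, -0.6],
    [0, 0, -0.5, 0, 0, 0, -0.6],
    [0, 0, -0.5, 0, 0, 0, -0.6],
    [0, 0, -0.5, 0, 0, 0, -0.6],
    [0, 0, -0.5, 0, 0, 0, -0.6],
    [0, 0, -0.5, 0, 0, 0, -0.6],
    [0, 0, -0.5, 0, 0, 0, -0.6],
    [0, 0, -0.5, 0, 0, 0, -0.6]
  ]
}}

```text
t: 6.3
ee_pos: [602.3, 94.3, 17.8]
orientation: [2.36, 2.074, 0.0]
ft_force: [-0.2, -0.8, 2.2]
width: 45.1
grasp_force: 30.0
```

{"method": "servo_tool", "body": {
  "increments": [
    [0, 0, 2, 0, 0, 0, -0.6],
    [0, 0, 5, 0, 0, 0, -0.6],
    [0, 0, 8, 0, 0, 0, -0.6],
    [0, 0, 9, 0, 0, 0, -0.6],
    [-2, -3, 9, 0, 0, 0, -0.6],
    [-5, -6, 9, 0, 0, 1, -0.6],
    [-7.5, -9.5, 9, 0, 0, 2, -0.6],
    [-10, -12.5, 9, 0, 0, 3, -0.6],
    [-12.5, -15.8, 9, 0, 0, 4, -0.6],
    [-15, -19, 9, 0, 0, 4.7, -0.6],
    [-17, -21.5, 9, 0, 0, 4.7, -0.6],
    [-18.5, -23.3, 9, 0, 0, 4.7, -0.6],
    [-18.9, -23.9, 9, 0, 0, 4.7, -0.6],
    [-18.9, -23.9, 9, 0, 0, 4.7, -0.6],
    [-18.9, -23.9, 9, 0, 0, 4.7, -0.6],
    [-18.9, -23.9, 9, 0, 0, 4.7, -0.6]
  ]
}}

```text
t: 7.63
ee_pos: [414.2, -144.2, 107.6]
orientation: [2.272, 2.169, 0.001]
ft_force: [0.2, 1.4, -0.7]
width: 44.8
grasp_force: 30.0
```

Run:
```python
from h import *
s=ctrl.get_image("side");d=ctrl.get_image("top");ob=ctrl.get_obs();print(ob["ee_pos"],ob["orientation"],ob["width"],ob["ft_force"],ob["grasp_force"])
a=cv2.resize(d["image"][150:340,290:480],(390,390));b=cv2.resize(s["image"][180:370,250:440],(390,390))
cv2.imwrite("pics/g4.png",np.hstack([a,b])[:,:,::-1])
```

```text
[ 414.12233373 -143.953763    107.57683929] [2.27103487e+00 2.17052793e+00 3.01885548e-04] 44.759673880056255 [ 0.45963534 -0.4137618  -1.75083762] 29.99925523996353
```

View pics/g4.png

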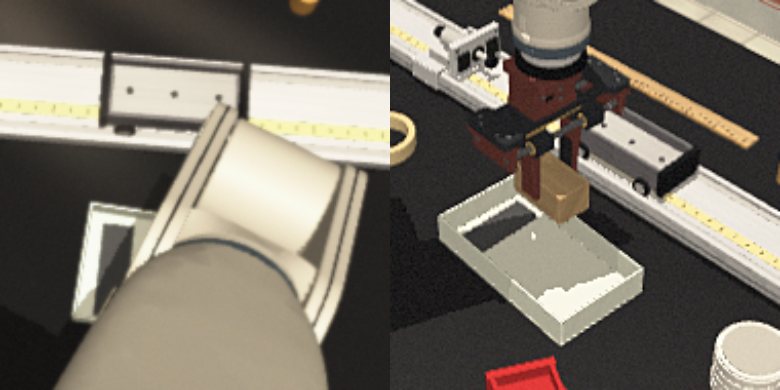

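The block is held level at panel (550,190), above the free part of the tray floor, with the bar and cart undisturbed. I'll lower it.

{"method": "servo_tool", "body": {
  "increments": [
    [0, 0, -3, 0, 0, 0, -0.6],
    [0, 0, -6, 0, 0, 0, -0.6],
    [0, 0, -8, 0, 0, 0, -0.6],
    [0, 0, -9.5, 0, 0, 0, -0.6],
    [0, 0, -10.5, 0, 0, 0, -0.6],
    [0, 0, -11.2, 0, 0, 0, -0.6],
    [0, 0, -11.5, 0, 0, 0, -0.6],
    [0, 0, -11.5, 0, 0, 0, -0.6],
    [0, 0, -11.5, 0, 0, 0, -0.6]
  ]
}}

```text
t: 8.48
ee_pos: [413.8, -144.8, -6.9]
orientation: [2.272, 2.169, 0.001]
ft_force: [-0.6, 0.3, -1.0]
width: 44.7
grasp_force: 30.0
```

{"method": "servo_tool", "body": {
  "increments": [
    [0, 0, -0.1, 0, 0, 0, -0.6],
    [0, 0, -0.2, 0, 0, 0, -0.6],
    [0, 0, -0.3, 0, 0, 0, -0.6],
    [0, 0, -0.3, 0, 0, 0, -0.6]
  ]
}}

```text
t: 8.82
ee_pos: [413.4, -144.8, -10.1]
orientation: [2.273, 2.168, 0.0]
ft_force: [-0.3, -0.7, -1.3]
width: 44.6
grasp_force: 30.0
```

{"method": "servo_tool", "body": {
  "increments": [
    [0, 0, -0.1, 0, 0, 0, -0.6],
    [0, 0, -0.1, 0, 0, 0, -0.6],
    [0, 0, -0.1, 0, 0, 0, -0.6]
  ]
}}

```text
t: 9.07
ee_pos: [413.4, -144.8, -11.3]
orientation: [2.273, 2.169, 0.0]
ft_force: [0.0, 0.1, 0.3]
width: 44.7
grasp_force: 30.0
```

{"method": "servo_tool", "body": {
  "increments": [
    [0, 0, -0.05, 0, 0, 0, -0.6],
    [0, 0, -0.05, 0, 0, 0, -0.6],
    [0, 0, -0.05, 0, 0, 0, -0.6]
  ]
}}

```text
t: 9.32
ee_pos: [413.4, -144.8, -11.3]
orientation: [2.273, 2.169, 0.0]
ft_force: [-1.1, -0.8, 9.6]
width: 44.8
grasp_force: 30.0
```

Floor contact reads 9.6 N. I'll release and lift.

{"method": "servo_tool", "body": {
  "increments": [
    [0, 0, 0, 0, 0, 0, 0.2],
    [0, 0, 0, 0, 0, 0, 0.4],
    [0, 0, 0, 0, 0, 0, 0.4],
    [0, 0, 0, 0, 0, 0, 0.4],
    [0, 0, 0, 0, 0, 0, 0.4],
    [0, 0, 0.5, 0, 0, 0, 0.4],
    [0, 0, 2, 0, 0, 0, 0.4],
    [0, 0, 5, 0, 0, 0, 0.4],
    [0, 0, 8, 0, 0, 0, 0.4],
    [0, 0, 11, 0, 0, 0, 0.4],
    [0, 0, 12, 0, 0, 0, 0.4],
    [0, 0, 12, 0, 0, 0, 0.4]
  ]
}}

```text
t: 10.32
ee_pos: [415.2, -145.5, 111.0]
orientation: [2.269, 2.165, 0.004]
ft_force: [-0.0, 0.1, -0.8]
width: 61.7
grasp_force: 0.0
```

{"method": "servo_tool", "body": {
  "increments": [
    [0, 0, 0, 0, 0, 0, -1],
    [3, -1, 0, 0, 0, 1, -1],
    [6, -2, 0, 0, 0, 2, -1],
    [9, -3, 0, 0, 0, 3, -1],
    [12, -4.5, 0, 0, 0, 4, -1],
    [15, -5.5, 0, 0, 0, 4.7, -1],
    [18, -6.5, 0, 0, 0, 4.7, -1],
    [20.2, -7.1, 0, 0, 0, 4.7, -1],
    [20.2, -7.1, 0, 0, 0, 4.7, -1],
    [20.2, -7.1, 0, 0, 0, 4.7, -1],
    [20.2, -7.1, 0, 0, 0, 4.7, -1],
    [20.2, -7.1, 0, 0, 0, 4.7, -1]
  ]
}}

```text
t: 11.32
ee_pos: [613.4, -215.1, 106.9]
orientation: [-2.18, -2.258, 0.002]
ft_force: [0.2, 0.5, 0.2]
width: 0.6
grasp_force: 0.0
```

Run:
```python
from h import *
s=ctrl.get_image("side");ob=ctrl.get_obs();p=np.array(ob["ee_pos"]);print(p,ob["orientation"],ob["width"])
# grey tray block + fingers over track: mark tip estimate, cart tail estimate, floor block
o=cv2.resize(s["image"][190:370,260:460],None,fx=3.3,fy=3.3,interpolation=cv2.INTER_CUBIC)[:,:,::-1].copy()
for q,c in((p+[0,0,33],(255,0,255)),([616.5,-216,50],(0,255,255)),([615.3,-176,82],(0,255,0)),([609.5,-11,82],(0,255,0))):
    u=(proj(s,q)[0]-[260,190]+.5)*3.3; cv2.circle(o,tuple(int(v) for v in u),4,c,1)
cv2.imwrite("pics/g5.png",o)
```

```text
[ 613.74901358 -215.22452336  107.397841  ] [-2.18068800e+00 -2.25880965e+00  1.30918220e-03] 0.4009845234621958
```

View pics/g5.png

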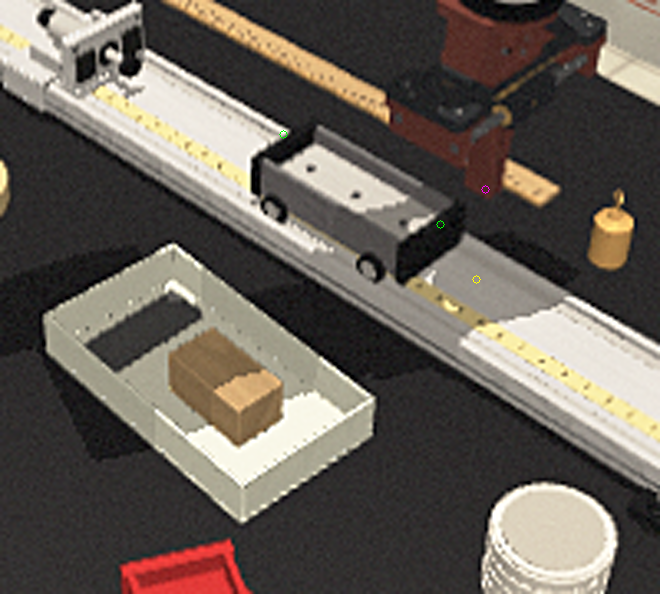

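The block stands upright and flat in the tray at (225,385), clear of the bar. The shut fingers are above the track behind the cart's tail, which is at (432,225). I'll lower them and push.

{"method": "servo_tool", "body": {
  "increments": [
    [0.1, 0, -3, 0, 0, 0, -1],
    [0.1, 0, -6, 0, 0, 0, -1],
    [0.1, 0, -8, 0, 0, 0, -1],
    [0.1, 0, -9, 0, 0, 0, -1],
    [0.1, 0, -9.4, 0, 0, 0, -1],
    [0.1, 0, -9.4, 0, 0, 0, -1],
    [0.1, 0, -9.4, 0, 0, 0, -1]
  ]
}}

```text
t: 11.95
ee_pos: [617.0, -216.0, 15.3]
orientation: [2.181, 2.259, 0.001]
ft_force: [0.0, -0.5, -0.0]
width: 0.4
grasp_force: 0.0
```

{"method": "servo_tool", "body": {
  "increments": [
    [0, 0.5, 0, 0, 0, 0, -1],
    [0, 1, 0, 0, 0, 0, -1],
    [-0.1, 1.5, 0, 0, 0, 0, -1],
    [-0.1, 2, 0, 0, 0, 0, -1],
    [-0.1, 2.5, 0, 0, 0, 0, -1],
    [-0.1, 3, 0, 0, 0, 0, -1],
    [-0.1, 3.5, 0, 0, 0, 0, -1],
    [-0.1, 4, 0, 0, 0, 0, -1],
    [-0.1, 4, 0, 0, 0, 0, -1]
  ]
}}

```text
t: 12.7
ee_pos: [615.2, -174.6, 14.1]
orientation: [-2.181, -2.261, 0.0]
ft_force: [-0.2, -0.1, -0.2]
width: 0.3
grasp_force: 0.0
```

{"method": "servo_tool", "body": {
  "increments": [
    [0, 0.3, 0, 0, 0, 0, -1],
    [0, 0.9, 0, 0, 0, 0, -1],
    [-0.1, 1.6, 0, 0, 0, 0, -1],
    [-0.1, 2.3, 0, 0, 0, 0, -1],
    [-0.1, 3, 0, 0, 0, 0, -1],
    [-0.1, 3.7, 0, 0, 0, 0, -1],
    [-0.1, 4.4, 0, 0, 0, 0, -1],
    [-0.2, 5.1, 0, 0, 0, 0, -1],
    [-0.2, 5.8, 0, 0, 0, 0, -1],
    [-0.2, 6.5, 0, 0, 0, 0, -1],
    [-0.2, 7.2, 0, 0, 0, 0, -1],
    [-0.3, 7.9, 0, 0, 0, 0, -1],
    [-0.3, 8.5, 0, 0, 0, 0, -1],
    [-0.3, 9.1, 0, 0, 0, 0, -1],
    [-0.3, 9.6, 0, 0, 0, 0, -1],
    [-0.3, 10.1, 0, 0, 0, 0, -1],
    [-0.4, 10.6, 0, 0, 0, 0, -1],
    [-0.4, 11, 0, 0, 0, 0, -1],
    [-0.4, 11.4, 0, 0, 0, 0, -1],
    [-0.4, 11.8, 0, 0, 0, 0, -1]
  ]
}}

```text
t: 14.37
ee_pos: [611.2, -57.4, 14.2]
orientation: [-2.182, -2.26, 0.0]
ft_force: [0.2, -0.4, -0.0]
width: 0.5
grasp_force: 0.2
```

Run:
```python
from h import *
np.set_printoptions(precision=1,suppress=True)
d=ctrl.get_image("top");s=ctrl.get_image("side");ob=ctrl.get_obs();print(ob["ee_pos"],ob["ft_force"])
# profile along the track centre line at z=82 (cap tops): brightness, both views
for n,v,off in(("top",d,0),("side",s,0)):
    g=cv2.GaussianBlur(cv2.cvtColor(v["image"],cv2.COLOR_RGB2GRAY),(0,0),.7)
    ys=np.arange(-80,215,5.); 
    for o in(-30,):
        P=np.c_[609.2-.0346*ys+o,ys,np.full(len(ys),82.)]; u=proj(v,P).round().astype(int)
        print(n,list(zip(ys.astype(int).tolist(),g[u[:,1],u[:,0]].tolist())))
cv2.imwrite("pics/g6.png",s["image"][:,:,::-1])
```

```text
[611.3 -57.1  14.2] [-0.3  0.6  0.2]
top [(-80, 234), (-75, 235), (-70, 234), (-65, 234), (-60, 235), (-55, 235), (-50, 235), (-45, 235), (-40, 236), (-35, 236), (-30, 236), (-25, 236), (-20, 236), (-15, 236), (-10, 236), (-5, 237), (0, 237), (5, 237), (10, 236), (15, 236), (20, 237), (25, 237), (30, 237), (35, 237), (40, 238), (45, 238), (50, 237), (55, 238), (60, 238), (65, 238), (70, 238), (75, 239), (80, 239), (85, 239), (90, 240), (95, 239), (100, 239), (105, 240), (110, 240), (115, 240), (120, 241), (125, 241), (130, 241), (135, 241), (140, 241), (145, 242), (150, 242), (155, 242), (160, 242), (165, 242), (170, 242), (175, 229), (180, 75), (185, 125), (190, 221), (195, 242), (200, 243), (205, 243), (210, 243)]
side [(-80, 53), (-75, 52), (-70, 51), (-65, 50), (-60, 24), (-55, 20), (-50, 45), (-45, 58), (-40, 54), (-35, 54), (-30, 51), (-25, 50), (-20, 54), (-15, 54), (-10, 52), (-5, 52), (0, 50), (5, 53), (10, 53), (15, 51), (20, 68), (25, 165), (30, 212), (35, 222), (40, 216), (45, 220), (50, 214), (55, 204), (60, 217), (65, 219), (70, 216), (75, 206), (80, 218), (85, 221), (90, 198), (95, 54), (100, 28), (105, 18), (110, 29), (115, 68), (120, 188), (125, 224), (130, 245), (135, 210), (140, 132), (145, 42), (150, 21), (155, 58), (160, 128), (165, 106), (170, 59), (175, 28), (180, 40), (185, 91), (190, 44), (195, 95), (200, 144), (205, 136), (210, 143)]
```

{"method": "servo_tool", "body": {
  "increments": [
    [0, 0.4, 0, 0, 0, 0, -1],
    [0, 0.8, 0, 0, 0, 0, -1],
    [0, 1.2, 0, 0, 0, 0, -1],
    [0, 1.6, 0, 0, 0, 0, -1],
    [-0.1, 2, 0, 0, 0, 0, -1],
    [-0.1, 2.4, 0, 0, 0, 0, -1],
    [-0.1, 2.8, 0, 0, 0, 0, -1],
    [-0.1, 3.2, 0, 0, 0, 0, -1],
    [-0.1, 3.6, 0, 0, 0, 0, -1],
    [-0.1, 4, 0, 0, 0, 0, -1],
    [-0.2, 4.4, 0, 0, 0, 0, -1],
    [-0.2, 4.7, 0, 0, 0, 0, -1],
    [-0.2, 5, 0, 0, 0, 0, -1],
    [-0.2, 5.3, 0, 0, 0, 0, -1],
    [-0.2, 5.6, 0, 0, 0, 0, -1],
    [-0.2, 5.8, 0, 0, 0, 0, -1],
    [-0.2, 6, 0, 0, 0, 0, -1],
    [-0.2, 6, 0, 0, 0, 0, -1],
    [-0.2, 6, 0, 0, 0, 0, -1],
    [-0.2, 6, 0, 0, 0, 0, -1]
  ]
}}

```text
t: 16.13
ee_pos: [609.1, 2.2, 14.1]
orientation: [-2.182, -2.26, 0.0]
ft_force: [-2.2, -4.4, 1.1]
width: 0.3
grasp_force: 1.7
```

{"method": "servo_tool", "body": {
  "increments": [
    [0, 0.2, 0, 0, 0, 0, -1],
    [0, 0.4, 0, 0, 0, 0, -1],
    [0, 0.6, 0, 0, 0, 0, -1],
    [0, 0.8, 0, 0, 0, 0, -1],
    [0, 1, 0, 0, 0, 0, -1],
    [0, 1.2, 0, 0, 0, 0, -1],
    [0, 1.4, 0, 0, 0, 0, -1],
    [0, 1.4, 0, 0, 0, 0, -1],
    [0, 1.4, 0, 0, 0, 0, -1]
  ]
}}

```text
t: 16.88
ee_pos: [609.1, 15.9, 14.1]
orientation: [2.182, 2.26, -0.001]
ft_force: [-1.8, -5.3, 0.4]
width: 0.5
grasp_force: 3.1
```

{"method": "servo_tool", "body": {
  "increments": [
    [0, 0.1, 0, 0, 0, 0, -1],
    [0, 0.2, 0, 0, 0, 0, -1],
    [0, 0.2, 0, 0, 0, 0, -1],
    [0, 0.2, 0, 0, 0, 0, -1]
  ]
}}

```text
t: 17.22
ee_pos: [609.2, 17.8, 14.2]
orientation: [2.182, 2.26, -0.001]
ft_force: [-1.9, -6.2, 0.7]
width: 0.4
grasp_force: 3.3
```

{"method": "servo_tool", "body": {
  "increments": [
    [0, 0.1, 0, 0, 0, 0, -1],
    [0, 0.2, 0, 0, 0, 0, -1],
    [0, 0.3, 0, 0, 0, 0, -1],
    [0, 0.3, 0, 0, 0, 0, -1],
    [0, 0.3, 0, 0, 0, 0, -1]
  ]
}}

```text
t: 17.63
ee_pos: [609.0, 20.7, 14.1]
orientation: [2.182, 2.26, -0.001]
ft_force: [-1.9, -7.6, 1.7]
width: 0.6
grasp_force: 3.6
```

{"method": "servo_tool", "body": {
  "increments": [
    [0, 0.1, 0, 0, 0, 0, -1],
    [0, 0.2, 0, 0, 0, 0, -1],
    [0, 0.2, 0, 0, 0, 0, -1],
    [0, 0.2, 0, 0, 0, 0, -1]
  ]
}}

```text
t: 17.97
ee_pos: [609.2, 22.6, 14.2]
orientation: [2.181, 2.26, -0.001]
ft_force: [-1.4, -7.0, 0.3]
width: 0.6
grasp_force: 3.8
```

{"method": "servo_tool", "body": {
  "increments": [
    [0, 0.1, 0, 0, 0, 0, -1],
    [0, 0.2, 0, 0, 0, 0, -1],
    [0, 0.2, 0, 0, 0, 0, -1],
    [0, 0.2, 0, 0, 0, 0, -1]
  ]
}}

```text
t: 18.3
ee_pos: [609.1, 22.6, 14.2]
orientation: [2.18, 2.26, -0.004]
ft_force: [-1.5, -17.9, 2.0]
width: 0.5
grasp_force: 8.9
```

{"method": "servo_tool", "body": {
  "increments": [
    [0, 0.1, 0, 0, 0, 0, -1],
    [0, 0.1, 0, 0, 0, 0, -1],
    [0, 0.1, 0, 0, 0, 0, -1]
  ]
}}

```text
t: 18.55
ee_pos: [609.0, 22.6, 14.2]
orientation: [2.18, 2.259, -0.005]
ft_force: [-1.5, -23.5, 2.5]
width: 0.9
grasp_force: 11.5
```

{"method": "servo_tool", "body": {
  "increments": [
    [0, -0.05, 0, 0, 0, 0, -1],
    [0, -0.05, 0, 0, 0, 0, -1],
    [0, -0.05, 0, 0, 0, 0, -1],
    [0, -0.05, 0, 0, 0, 0, -1],
    [0, -0.05, 0, 0, 0, 0, -1],
    [0, -0.05, 0, 0, 0, 0, -1],
    [0, -0.05, 0, 0, 0, 0, -1],
    [0, -0.05, 0, 0, 0, 0, -1]
  ]
}}

```text
t: 19.22
ee_pos: [609.1, 22.6, 14.2]
orientation: [2.18, 2.259, -0.005]
ft_force: [-1.6, -20.1, 1.5]
width: 0.6
grasp_force: 10.1
```

Run:
```python
from h import *
np.set_printoptions(precision=1,suppress=True)
s=ctrl.get_image("side");ob=ctrl.get_obs();print(ob["t"],ob["ee_pos"],ob["ft_force"])
g=cv2.cvtColor(s["image"],cv2.COLOR_RGB2GRAY)
ys=np.arange(0,216,6.);u=proj(s,np.c_[609.2-.0346*ys-30,ys,np.full(len(ys),82.)]).round().astype(int)
print(list(zip(ys.astype(int).tolist(),g[u[:,1],u[:,0]].tolist())))
```

```text
19.2667 [609.1  22.6  14.2] [ -2.7 -19.7   2.1]
[(0, 52), (6, 56), (12, 57), (18, 17), (24, 21), (30, 22), (36, 37), (42, 60), (48, 56), (54, 53), (60, 56), (66, 50), (72, 50), (78, 55), (84, 50), (90, 49), (96, 43), (102, 49), (108, 148), (114, 246), (120, 231), (126, 225), (132, 202), (138, 222), (144, 221), (150, 231), (156, 227), (162, 229), (168, 186), (174, 33), (180, 8), (186, 36), (192, 30), (198, 49), (204, 155), (210, 119)]
```

The cart's dark caps now run from about y = 20 to 198, which puts the nose at the pad plane. The hold is steady at about 20 N, so I'm handing in.

```bash
python3 -c "
from workcell import ctrl
print(ctrl.close_job())"
```

```text
the job is handed in; nothing more can be done
None
```

The friction block is upright on the tray floor beside the bar weight, and I handed the job in at about 19 s with the cart held on the launcher's bumper pads at about 20 N. The verdict wasn't shown.

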